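Hold up the full tin of nougat

TASK

A customer wants the full tin: of the three identical closed tins in the front bay of the counter display case one is full, the other two only part full. Push the clear cover straight back along its rails until it clicks and stays open by itself, heft the tins to find the heaviest, and finish still holding that one upright and steady in the gripper, its base a hand's breadth or more above the case. Keep the tins upright, leave the other two standing on the mat in the front bay, and do not disturb the jar, mug and calculator on the counter.

Things in the scene. Friction and masses are not known exactly. Their poses are not given: they have to be found in the camera images.
- case: Pine display case, 360 mm (x) by 394 mm (y), fixed. Origin: on the counter under the centre of the front bay; x points from the robot along the rails, y left. Front bay inside: x -83 to +87, y -173 to +173 mm. Front wall (outside at x -95) and others 128 mm high, side rails 142, cover's grip bar 157. A 100 mm high partition divides off the rear bay of loose nougat, over which the cover opens.
- liner: Black rubber mat, 160 x 340 mm, 3 mm thick, on the floor of the front bay, on which the three tins stand in a row along the case's y, about 106 mm apart. Origin: centre of its underside; its top is 13 mm above the counter.
- cover (a joint): Travel of the cover in m along the case's +x: 0 = shut over the front bay (as at the start), 0.172 = hard stop. A closer always draws it shut with 1.5 to 2.5 N: let go early, it slides shut. From about 0.148 a spring ball catch resists (push about 10 N); past 0.157 it snaps over and then holds the cover open by itself at about 0.165.
- cover_grip (a point): Centre of the top of the black grip bar that stands along the front edge of the clear cover. The bar runs along the case's y, 200 mm long, 12 mm thick (x), and rises 18 mm above the white edge of the cover; the point's height above the counter is 157 mm. It moves with the cover.
- tin_a: One of three identical closed tins (blue, yellow band, brass lid), 60 mm in diameter, 115 mm tall with lid. Origin: centre of its underside, z along its axis. The names say nothing of the weights: in each episode one of the three, any of them, is full (about 0.42 kg in all), the other two are part full (about 0.2 kg each). The sweets inside are loose and may knock a little.
- tin_b: One of three identical closed tins (blue, yellow band, brass lid), 60 mm in diameter, 115 mm tall with lid. Origin: centre of its underside, z along its axis. The names say nothing of the weights: in each episode one of the three, any of them, is full (about 0.42 kg in all), the other two are part full (about 0.2 kg each). The sweets inside are loose and may knock a little.
- tin_c: One of three identical closed tins (blue, yellow band, brass lid), 60 mm in diameter, 115 mm tall with lid. Origin: centre of its underside, z along its axis. The names say nothing of the weights: in each episode one of the three, any of them, is full (about 0.42 kg in all), the other two are part full (about 0.2 kg each). The sweets inside are loose and may knock a little.
- jar: Bystander: clear jar of nougat with a white lid, 88 mm in diameter, 120 mm tall, right of the case. Origin: centre of its underside.
- mug: Bystander: amber glass mug, 68 mm in diameter, 85 mm tall, right of the case. Origin: centre of its underside.
- calculator: Bystander: grey pocket calculator, 150 x 85 x 18 mm, left of the case. Origin: centre of its underside.

How it is judged:
By the outcome, as a careful person would: the job done as asked, in the order asked, and still so for the second after the job is handed in, while the arm keeps its last pose, push and grip.
It also fails if it takes over 67 s, if anything falls off the work surface, if the arm or the gripper's body presses on something with over 40 N, if the wrist force passes 120 N, or if a joint passes its speed limit or range.

ROBOT

A 6-joint arm with a two-finger parallel gripper is mounted at the origin on the work surface. World frame = base frame: x ahead of the robot, y to its left, z up, the work surface at z = 0. Lengths are in mm, angles in rad, forces in N, time in s.
With the tool pointing down it reaches from about 350 to 775 mm from the base axis. Payload 7.3 kg.
Tool frame: the origin (TCP) lies at the very end of the fingers, on their centre line; the grasp point (between the pads) lies 19 mm behind it; z points along the fingers, y is the line along which they close (so a half turn about z gives the same grasp; the last joint's range is limited). The gripper opens to 92 mm and grips with 3 to 60 N. Pads are 19 mm wide; open, the fingers measure 130 mm over their backs; the gripper's body (75 mm by 190 mm) begins 47 mm behind the grasp point.
Start: joints at [-0.146, 0.342, 1.524, -0, 1.275, -0.146], TCP at [525.019, 0.019, 226.741] pointing down, gripper open.
Joint ranges: [-2.53, 2.53], [-0.77, 2.02], [0.04, 2.7], [-1, 4.14], [0.28, 2.66], [-3.11, 3.11]. Speed limits (rad/s): [2.57, 2.57, 3.14, 3.14, 3.14, 3.14].

INTERFACE

Orientations are given as [roll, pitch, yaw] about the fixed x, y, z axes, in that order (R = Rz(yaw) Ry(pitch) Rx(roll)).
In Python, from plant import * gives the robot as it stands.
- The arm moves only by the tool arm_command, never from a script. Its arguments are lists of equal length, an entry for each row: "gripper": the finger opening in mm, from 0 to 91.8; "dp": the shift along the tool's x, y, z in units of 25 mm (1.0 is 25 mm), a list of three; "twist": the turn about the tool's z in units of 5 degrees (1.0 is 5 degrees). A call has exactly 5 rows; each row shifts and turns the commanded pose from where the row before left it, along the tool's axes as they then stand; what a row does not reach is not made up. A row lasts 1/8 s, in which the tool goes at most 62.5 mm and 10.7 degrees, less where a joint would pass 70% of its speed; a pose out of reach is approached as far as the arm can. A call is refused whole if a number of a shift passes 1 or a number of a turn 1, either way. A call with a gripper value outside its range is refused whole. The fingers move at their own pace and stop on an object; the grip force is fixed at half the most. Time passes only in rows, so rows that do not move let the fingers close, or fill a call up. It gives the time, the measured TCP pose, the force, the opening and the grip force at its end, in the units of the state.
- get_obs(): the state, without advancing time (a new reading comes with each control period).
- capture(name): name is "scene" or "side" or "wrist"; returns the picture (420x560x3 uint8, red, green, blue); there is no depth.
- get_calibration(name): a dict with "mtx" (3x3 intrinsics, pixels), "position" and "attitude" of the camera in the world; the wrist camera has in their place "mount" (4x4, takes a point from camera to tool coordinates, whose origin is the TCP and whose axes are the flange's). Camera axes: x right, y down, z forward; pixel columns grow to the right and rows downward; lengths in mm; the calibration is good to about 2 mm. A picture is of the moment at which its call begins: read the wrist's pose just before it. get_calibration takes no time and is no camera call.
- close_job(): hands the job in; it is judged then, once.
The state is a dict: "time": time; "joint_positions": joint angles; "dq": joint speeds; "tau": joint torques, N m; "tool_pos": TCP position; "tcp_rot": TCP orientation; "contact_force": force on the tool from outside, world axes, zero at the start; "moment": the same for the moment, N m; "grip_width": finger opening in mm; "finger_force": force on a finger pad.
Only numpy, scipy, OpenCV 4.12 (cv2) and the standard library are available. Lean on these libraries where they do the work, as an engineer would, in place of code of your own. Each camera call takes 0.05 s, during which the arm holds its last target. There are 200 camera calls.

## Working session

There is one attempt and no reset: what is moved stays moved. The work goes in short steps, Python scripts to look and compute and a tool call to move; the robot and the scene stay as the last step left them, time stands still between calls to the robot, and variables do not carry over. Pictures are saved under pics/ and viewed, at most 10 in all, crops included, and the job is handed in when it is done.

Besides the shell and the picture viewer there is one more tool, called after "Request:" as name(argument=value, ...) on one line, values as JSON. arm_command: Moves the arm, as the interface text tells. Its arguments: {"type":"object","properties":{"gripper":{"type":"array"},"dp":{"type":"array"},"twist":{"type":"array"}},"required":["gripper","dp","twist"]}

```bash
mkdir -p pics
python3 - <<'E'
from plant import *
import cv2,numpy as np
o=get_obs();print(o)
for n in("scene","side","wrist"):
    c=get_calibration(n);print(n,c)
    np.save
    cv2.imwrite(f"pics/{n}0.png",capture(n)[:,:,::-1])
a=[cv2.imread(f"pics/{n}0.png") for n in("scene","side")]
E
```

```text
{'time': 0.0, 'joint_positions': array([-1.45996159e-01,  3.42730115e-01,  1.52501995e+00,  1.39264695e-05,
        1.27541214e+00, -1.45979857e-01]), 'dq': array([-0.00134907, -0.0014396 , -0.00105192, -0.00334768,  0.00027979,
        0.00095332]), 'tau': array([ 7.61924657e-04, -4.31245601e+01, -2.44219762e+01,  7.17750052e-02,
        5.59406646e-02, -1.04314388e-04]), 'tool_pos': array([5.24587453e+02, 8.92206001e-02, 2.26040112e+02]), 'tcp_rot': array([-3.14004174e+00, -2.41484700e-04,  1.57077577e+00]), 'contact_force': array([-0.12586418,  0.96364536,  0.11849383]), 'moment': array([-0.02146713,  0.06077053, -0.01362658]), 'finger_force': 0.0, 'grip_width': 91.78299208913698}
scene {'mtx': array([[480.80103205,   0.        , 280.99567955],
       [  0.        , 480.80103205, 213.36164163],
       [  0.        ,   0.        ,   1.        ]]), 'position': array([ 453.62853441, -422.77495529, 1038.56469144]), 'attitude': array([-2.65568732, -0.0084284 , -0.22737583])}
side {'mtx': array([[533.11529203,   0.        , 282.38332885],
       [  0.        , 533.11529203, 218.00411193],
       [  0.        ,   0.        ,   1.        ]]), 'position': array([1084.7326243 , -189.64103993, 1147.9136552 ]), 'attitude': array([-2.65082447,  0.00327482,  1.1443241 ])}
wrist {'mtx': array([[315.99301307,   0.        , 275.59719149],
       [  0.        , 315.99301307, 211.9722138 ],
       [  0.        ,   0.        ,   1.        ]]), 'mount': array([[ 3.07563677e-05, -9.53562812e-01, -3.01194229e-01,
         8.19505013e+01],
       [ 9.99999999e-01,  2.53855923e-05,  2.17454726e-05,
         5.76428594e-01],
       [-1.30896801e-05, -3.01194229e-01,  9.53562812e-01,
        -1.57134846e+02],
       [ 0.00000000e+00,  0.00000000e+00,  0.00000000e+00,
         1.00000000e+00]])}
```

View pics/scene0.png

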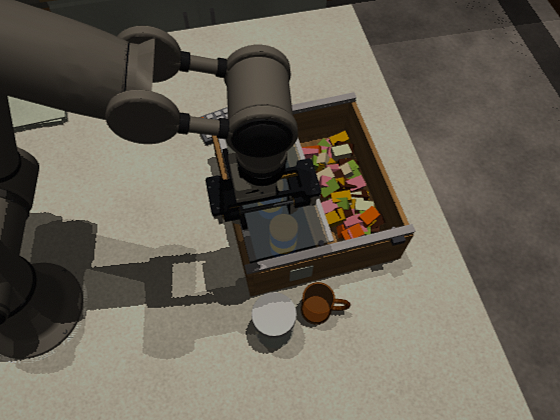

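View pics/side0.png

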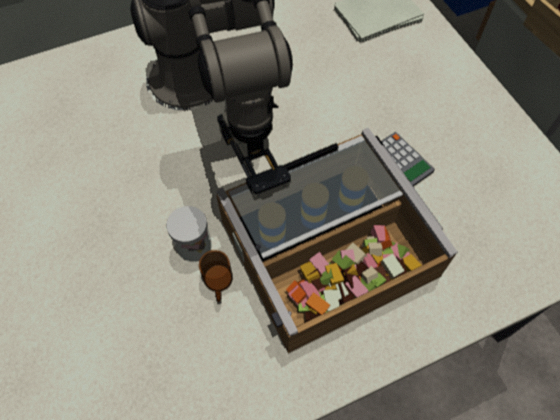

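View pics/wrist0.png

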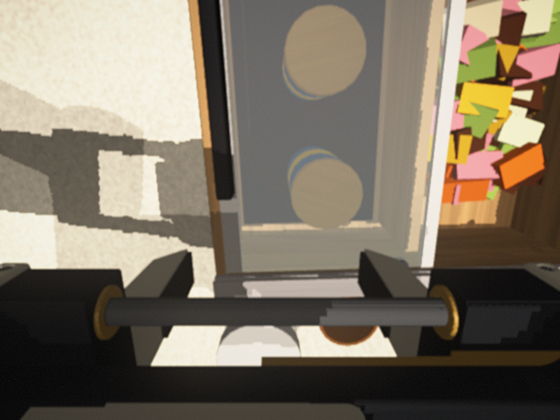

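The side view shows three lids at about (272,212), (314,192) and (353,178), the rails' rear ends at (290,333) and (450,255), and the far end of the grip bar at (336,149). The wrist view shows two lids at (326,50) and (327,190), and the bar's right end at (225,198). Calculator left, jar and mug right.

```bash
cat > h.py <<'E'
from plant import *
import cv2,numpy as np
from scipy.spatial.transform import Rotation as Ro
def cam(n,o=None):
    c=get_calibration(n)
    if n!="wrist": return c["mtx"],np.array(c["position"]),Ro.from_euler("xyz",c["attitude"]).as_matrix()
    o=o or get_obs();R=Ro.from_euler("xyz",o["tcp_rot"]).as_matrix();M=c["mount"]
    return c["mtx"],np.array(o["tool_pos"])+R@M[:3,3],R@M[:3,:3]
def ray(n,uv,z,o=None):
    K,p,R=cam(n,o);d=R@np.linalg.solve(K,[uv[0],uv[1],1.]);return (p+d*(z-p[2])/d[2]).round(1)
def proj(n,P,o=None):
    K,p,R=cam(n,o);q=K@(R.T@(np.array(P)-p));return (q[:2]/q[2]).round(0)
E
python3 - <<'E'
from h import *
for n,uv,z in [("side",(272,212),128),("side",(314,192),128),("side",(353,178),128),("wrist",(326,50),128),("wrist",(327,190),128),
 ("side",(336,149),157),("wrist",(226,198),157),("wrist",(208,198),157),("wrist",(205,2),157),("side",(290,333),142),("side",(450,255),142),("side",(222,197),142),("side",(368,134),142),
 ("wrist",(440,260),142),("wrist",(460,0),139)]:print(n,uv,z,ray(n,uv,z))
for n in("side","wrist"):
    im=cv2.imread(f"pics/{n}0.png");s=im[110:340,200:460] if n=="side" else im[0:300,150:500]
    cv2.imwrite(f"pics/{n}0z.png",cv2.resize(s,None,fx=2.2,fy=2.2,interpolation=cv2.INTER_CUBIC))
E
```

```text
side (272, 212) 128 [564.2  18.3 128. ]
side (314, 192) 128 [556.6 124.  128. ]
side (353, 178) 128 [560.1 220.2 128. ]
wrist (326, 50) 128 [562.  125.3 128. ]
wrist (327, 190) 128 [567.8  20.5 128. ]
side (336, 149) 157 [490.5 210.1 157. ]
wrist (226, 198) 157 [488.5  21.4 157. ]
wrist (208, 198) 157 [475.1  21.4 157. ]
wrist (205, 2) 157 [481.4 147.3 157. ]
side (290, 333) 142 [827.7 -60.4 142. ]
side (450, 255) 142 [816.1 308.2 142. ]
side (222, 197) 142 [491.8 -68.8 142. ]
side (368, 134) 142 [474.5 303.5 142. ]
wrist (440, 260) 142 [663.4 -36.5 142. ]
wrist (460, 0) 139 [648.5 153.6 139. ]
```

View pics/side0z.png

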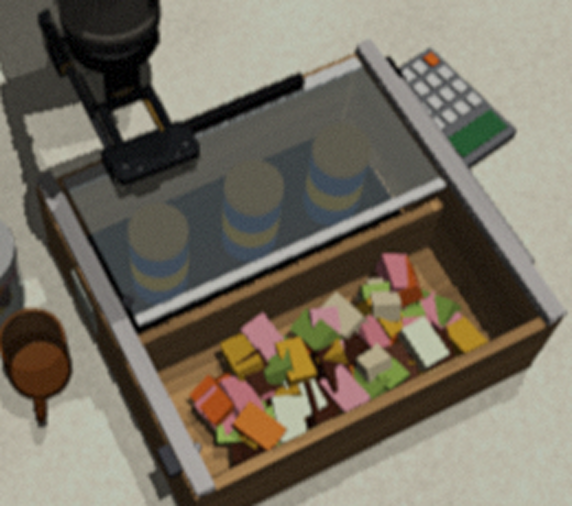

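View pics/wrist0z.png

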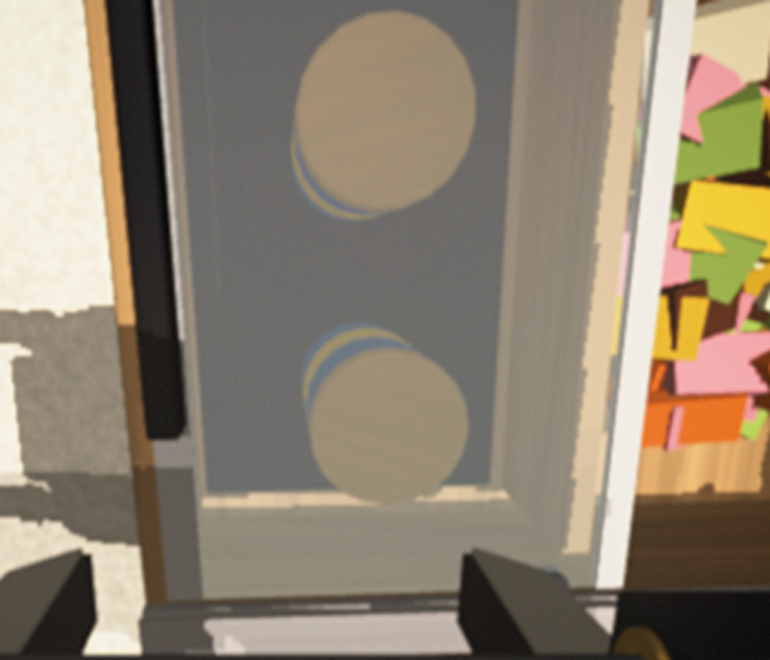

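Run:
```python
from h import *
s=lambda u,v:(150+u/2.2,v/2.2)
q=lambda u,v:(200+u/2.2,110+v/2.2)
for n,uv,z in [("wrist",s(108,2),157),("wrist",s(127,220),157),("wrist",s(147,434),157),("wrist",s(652,2),139),("wrist",s(597,580),139),("wrist",s(692,2),139),("wrist",s(626,580),139),
("wrist",s(85,2),128),("wrist",s(148,590),128),("wrist",s(385,111),128),("wrist",s(389,426),128),
("side",q(158,232),128),("side",q(253,190),128),("side",q(338,151),128),("side",q(136,318),139),("side",q(444,186),139),("side",q(302,82),157),
("side",q(40,190),142),("side",q(197,495),142),("side",q(372,40),142),("side",q(564,315),142)]:print(n,ray(n,uv,z))
```

```text
wrist [477.7 147.9 157. ]
wrist [479.4  89.9 157. ]
wrist [481.7  21.9 157. ]
wrist [639.5 153.  139. ]
wrist [649.8 -41.4 139. ]
wrist [651.7 153.  139. ]
wrist [661.  -41.4 139. ]
wrist [464.3 156.3 128. ]
wrist [472.8 -51.6 128. ]
wrist [561.2 125.  128. ]
wrist [567.8  17.4 128. ]
side [571.9  14.5 128. ]
side [567.7 121.  128. ]
side [562.2 220.8 128. ]
side [652.9 -43.8 139. ]
side [648.2 293.1 139. ]
side [487.4 214.9 157. ]
side [486.8 -75.9 142. ]
side [830.9 -62.9 142. ]
side [460.7 314.  142. ]
side [818.1 322.4 142. ]
```

The case is turned about 2.4° with its origin near (562.5, 120). First I go in front of the grip bar with the fingers closed, turn the tool so its y lies along the case's y, and go down.

Request:
arm_command(gripper=[0,0,0,0,0], dp=[[0.92,-0.56,0],[0.92,-0.56,0],[0.92,-0.56,0],[0.92,-0.56,0],[0.94,-0.56,0]], twist=[0,0,0,0,0])

```text
time: 0.78
tool_pos: [454.4, 116.2, 226.5]
tcp_rot: [-3.141, 0.0, 1.571]
contact_force: [0.1, 0.8, 0.4]
grip_width: 46.6
finger_force: 0.0
```

Request:
arm_command(gripper=[0,0,0,0,0], dp=[[0,0,0],[0,0,0],[0,0,0],[0,0,0],[0,0,0]], twist=[1,1,1,1,1])

```text
time: 1.4
tool_pos: [454.8, 115.5, 226.5]
tcp_rot: [-3.141, 0.0, 1.132]
contact_force: [0.4, -0.8, 0.6]
grip_width: 0.7
finger_force: 0.0
```

Request:
arm_command(gripper=[0,0,0,0,0], dp=[[0,0,0],[0,0,0],[0,0,0],[0,0,0],[0,0,0]], twist=[1,1,1,1,1])

```text
time: 2.02
tool_pos: [454.8, 115.5, 226.5]
tcp_rot: [-3.141, 0.0, 0.695]
contact_force: [0.2, -0.6, -0.3]
grip_width: 0.6
finger_force: 0.0
```

Request:
arm_command(gripper=[0,0,0,0,0], dp=[[0,0,0],[0,0,0],[0,0,0],[0,0,0],[0,0,0]], twist=[1,1,1,1,1])

```text
time: 2.65
tool_pos: [454.8, 115.5, 226.5]
tcp_rot: [-3.141, 0.001, 0.259]
contact_force: [0.2, 0.5, 0.3]
grip_width: 0.0
finger_force: 0.0
```

Request:
arm_command(gripper=[0,0,0,0,0], dp=[[0,0,0],[0,0,0],[0,0,0],[0,0,0],[0,0,0]], twist=[1,1,0.5,0,0])

```text
time: 3.28
tool_pos: [454.9, 115.5, 226.6]
tcp_rot: [3.142, 0.0, 0.044]
contact_force: [0.1, -0.1, -0.5]
grip_width: 0.4
finger_force: 0.0
```

Run:
```python
from h import *
o=get_obs()
im=capture("wrist")[:,:,::-1].copy();cv2.imwrite("pics/w1.png",im)
cv2.imwrite("pics/w1z.png",cv2.resize(im,(800,600),interpolation=cv2.INTER_CUBIC))
```

```text
(no output)
```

View pics/w1z.png

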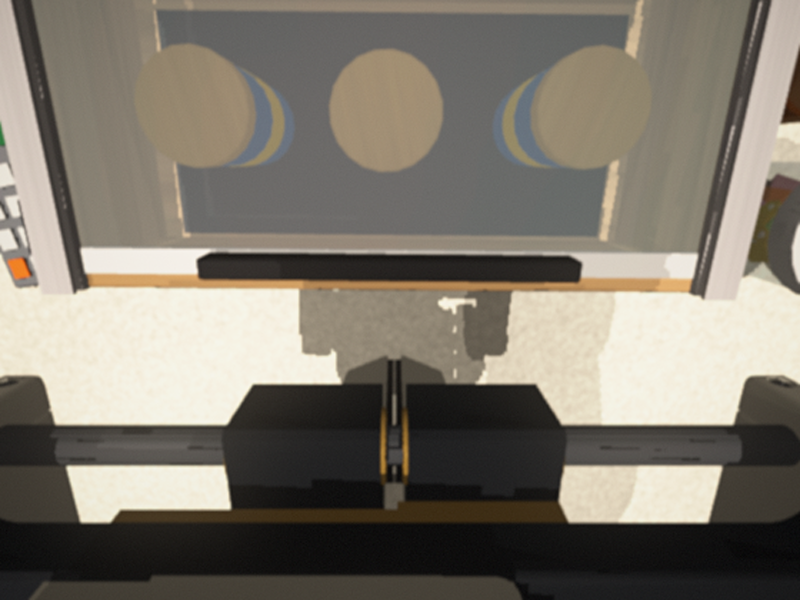

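The view shows the three lids at (193,105), (386,110) and (593,107) in the 800 px view, and the bar from (198,279) to (580,282). The tool is nearly aligned with the case.

Run:
```python
from h import *
f=.7
for uv,z in [((198,279),157),((580,282),157),((193,105),128),((386,110),128),((593,107),128),((75,287),128),((700,291),128),((80,262),139),((695,252),139),((738,297),142),((42,292),142)]:print(uv,ray("wrist",(uv[0]*f,uv[1]*f),z))
```

```text
(198, 279) [474.2 217.9 157. ]
(580, 282) [481.3  19.9 157. ]
(193, 105) [560.1 225.1 128. ]
(386, 110) [562.2 124.4 128. ]
(593, 107) [568.4  16.4 128. ]
(75, 287) [458.  303.2 128. ]
(700, 291) [471.9 -64.4 128. ]
(80, 262) [476.  290.1 139. ]
(695, 252) [496.6 -48.2 139. ]
(738, 297) [472.9 -76.4 142. ]
(42, 292) [458.6 312.  142. ]
```

Request:
arm_command(gripper=[0,0,0,0,0], dp=[[0,0,0.9],[0,0,0.9],[0,0,0.9],[0,0,0.55],[0,0,0]], twist=[0,0,0,0,0])

```text
time: 3.95
tool_pos: [454.6, 115.5, 144.8]
tcp_rot: [3.142, 0.002, 0.044]
contact_force: [0.9, 0.5, -0.1]
grip_width: 0.3
finger_force: 0.0
```

Request:
arm_command(gripper=[0,0,0,0,0], dp=[[0.3,0,0],[0.4,0,0],[0.5,0,0],[0.6,0,0],[0.6,0,0]], twist=[-0.06,0,0,0,0])

```text
time: 4.58
tool_pos: [515.8, 118.2, 145.7]
tcp_rot: [3.141, 0.0, 0.049]
contact_force: [-3.5, -1.9, 2.7]
grip_width: 0.2
finger_force: 1.8
```

Request:
arm_command(gripper=[0,0,0,0,0], dp=[[0.6,0,0],[0.6,0,0],[0.6,0,0],[0.6,0,0],[0.5,0,0]], twist=[0,0,0,0,0])

```text
time: 5.2
tool_pos: [588.2, 121.3, 145.4]
tcp_rot: [3.141, 0.001, 0.049]
contact_force: [-4.0, -2.4, 2.0]
grip_width: 0.1
finger_force: 1.9
```

Request:
arm_command(gripper=[0,0,0,0,0], dp=[[0.4,0,0],[0.3,0,0],[0.3,0,0],[0.3,0,0],[0.3,0,0]], twist=[0.12,0,0,0,0])

```text
time: 5.82
tool_pos: [619.0, 123.1, 145.4]
tcp_rot: [3.14, 0.021, 0.039]
contact_force: [-18.4, -5.5, 7.7]
grip_width: 0.2
finger_force: 8.4
```

Request:
arm_command(gripper=[0,0,0,0,0], dp=[[0.1,0,0],[0.1,0,0],[0.1,0,0],[0,0,0],[0,0,0]], twist=[0,0,0,0,0])

```text
time: 6.45
tool_pos: [634.9, 124.1, 145.4]
tcp_rot: [-3.141, -0.0, 0.039]
contact_force: [-1.9, 0.4, -0.2]
grip_width: 0.6
finger_force: 1.1
```

The catch snapped: the push fell from 18 N to 2 N. I back off over the middle tin and check.

Request:
arm_command(gripper=[0,0,0,20,80], dp=[[-0.4,0,0],[-0.8,0,-0.4],[-0.8,0,-0.7],[-0.7,0,-0.7],[-0.2,0,0]], twist=[0,0,0,0,0])

```text
time: 7.08
tool_pos: [562.3, 121.1, 192.0]
tcp_rot: [3.142, -0.004, 0.038]
contact_force: [0.3, -1.0, 0.0]
grip_width: 15.7
finger_force: 0.0
```

Run:
```python
from h import *
a=capture("wrist")[:,:,::-1];b=capture("side")[:,:,::-1]
cv2.imwrite("pics/c2.png",cv2.resize(np.hstack([a,b]),(800,300),interpolation=cv2.INTER_AREA))
cv2.imwrite("pics/w2.png",a)
```

```text
(no output)
```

View pics/c2.png

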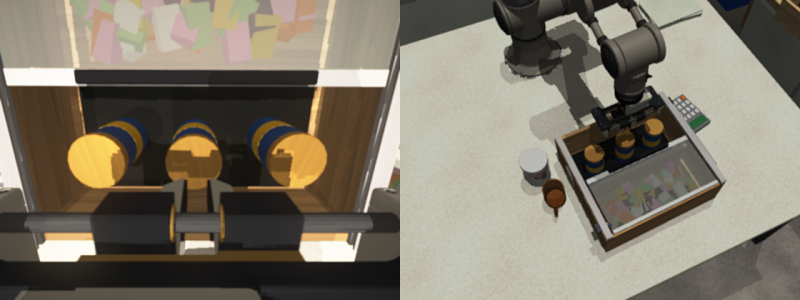

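The cover stands open with its bar behind the tins. Lid centres in the wrist half are (97,160), (194,162) and (297,161) at 400 px scale.

Run:
```python
from h import *
for u in [(97,160.5),(194,162),(297,161)]:print(ray("wrist",(u[0]*1.4,u[1]*1.4),128))
print(ray("wrist",(77*1.4,80*1.4),157),ray("wrist",(318*1.4,80*1.4),157),get_obs()["tool_pos"],get_obs()["grip_width"])
```

```text
[561.4 224.2 128. ]
[563.6 124.1 128. ]
[568.8  17.8 128. ]
[640.8 220.6 157. ] [648.3  26.9 157. ] [562.05332507 121.01953319 190.28746829] 23.76722641614079
```

Request:
arm_command(gripper=[84,84,84,84,84], dp=[[0.05,-0.08,0],[0,0,0],[0,0,0.4],[0,0,0.5],[0,0,0.5]], twist=[0,0,0,0,0])

```text
time: 7.8
tool_pos: [563.3, 123.1, 154.1]
tcp_rot: [3.142, 0.001, 0.038]
contact_force: [-1.5, 0.2, -0.0]
grip_width: 73.8
finger_force: 0.0
```

Request:
arm_command(gripper=[84,84,84,84,84], dp=[[0,0,0.6],[0,0,0.6],[0,0,0.6],[0,0,0.6],[0,0,0.4]], twist=[0,0,0,0,0])

```text
time: 8.43
tool_pos: [563.3, 123.1, 84.3]
tcp_rot: [3.142, 0.001, 0.038]
contact_force: [0.1, 0.4, -0.5]
grip_width: 84.0
finger_force: 0.0
```

Request:
arm_command(gripper=[55,55,55,55,55], dp=[[0,0,0],[0,0,0],[0,0,0],[0,0,0],[0,0,0]], twist=[0,0,0,0,0])

```text
time: 9.05
tool_pos: [564.0, 123.3, 86.1]
tcp_rot: [-3.141, -0.001, 0.038]
contact_force: [-0.0, 1.2, 3.9]
grip_width: 60.3
finger_force: 30.0
```

Request:
arm_command(gripper=[55,55,55,55,55], dp=[[0,0,-0.2],[0,0,-0.4],[0,0,-0.4],[0,0,-0.2],[0,0,0]], twist=[0,0,0,0,0])

```text
time: 9.68
tool_pos: [563.8, 123.2, 116.1]
tcp_rot: [-3.142, -0.001, 0.038]
contact_force: [-0.6, 0.1, -1.6]
grip_width: 60.1
finger_force: 30.0
```

Request:
arm_command(gripper=[55,55,55,55,55], dp=[[0,0,0],[0,0,0],[0,0,0],[0,0,0],[0,0,0]], twist=[0,0,0,0,0])

```text
time: 10.3
tool_pos: [563.6, 123.1, 115.4]
tcp_rot: [3.142, -0.0, 0.038]
contact_force: [0.7, -0.4, -1.9]
grip_width: 60.4
finger_force: 30.0
```

```bash
cat > heft.py <<'E'
from h import *
F=[];T=[]
for i in range(6):
    o=get_obs();F.append(o["contact_force"]);T.append(o["tau"]);capture("side")
print(np.array(F).round(2)[:,2],np.mean(F,0).round(2),np.mean(T,0).round(2),o["tool_pos"],o["grip_width"])
E
python3 heft.py
```

```text
[-1.93 -1.56 -2.37 -2.39 -1.97 -2.89] [-0.07  0.29 -2.18] [-0.000e+00 -5.168e+01 -2.246e+01  3.000e-02 -8.000e-02 -0.000e+00] [563.56032323 123.10744033 115.48811902] 60.257494097159984
```

About 2.2 N, so this one is part full. I set it down and go to the right tin.

Request:
arm_command(gripper=[55,55,55,55,55], dp=[[0,0,0.4],[0,0,0.3],[0,0,0.25],[0,0,0.15],[0,0,0.08]], twist=[0,0,0,0,0])

```text
time: 11.22
tool_pos: [563.7, 123.2, 86.0]
tcp_rot: [-3.142, -0.0, 0.038]
contact_force: [-1.7, -0.0, 7.2]
grip_width: 60.3
finger_force: 30.0
```

Request:
arm_command(gripper=[55,84,84,84,84], dp=[[0,0,0],[0,0,0],[0,0,0],[0,0,0],[0,0,0]], twist=[0,0,0,0,0])

```text
time: 11.85
tool_pos: [563.6, 123.1, 86.1]
tcp_rot: [3.142, -0.0, 0.038]
contact_force: [0.5, 0.9, -0.5]
grip_width: 84.1
finger_force: 0.0
```

Request:
arm_command(gripper=[84,84,84,84,84], dp=[[0,0,-0.3],[0,0,-0.7],[0,0,-0.8],[0,0,-0.8],[0,0,-0.4]], twist=[0,0,0,0,0])

```text
time: 12.48
tool_pos: [564.1, 123.2, 162.6]
tcp_rot: [-3.141, -0.002, 0.038]
contact_force: [0.7, 0.2, -1.0]
grip_width: 83.8
finger_force: 0.0
```

Request:
arm_command(gripper=[84,84,84,84,84], dp=[[0,0.84,0],[0,0.84,0],[0,0.85,0],[0,0.85,0],[0,0.85,0]], twist=[0,0,0,0,0])

```text
time: 13.1
tool_pos: [567.1, 15.3, 160.2]
tcp_rot: [-3.142, 0.001, 0.037]
contact_force: [-0.0, -0.4, -0.3]
grip_width: 83.9
finger_force: 0.0
```

Run:
```python
from h import *
a=capture("wrist")[:,:,::-1];b=capture("side")[:,:,::-1]
cv2.imwrite("pics/c3.png",cv2.resize(np.hstack([a,b]),(800,300),interpolation=cv2.INTER_AREA))
print(get_obs()["tool_pos"])
```

```text
[567.45039437  14.57051095 160.44827814]
```

View pics/c3.png

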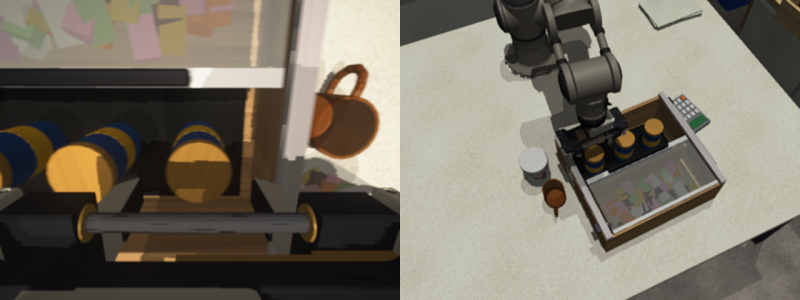

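The gripper is centred on the right tin (lid at (198,172), fingers symmetric about 198). Cover still open and all tins upright.

Request:
arm_command(gripper=[84,84,84,84,84], dp=[[0,0,0.5],[0,0,0.6],[0,0,0.7],[0,0,0.7],[0,0,0.5]], twist=[0,0,0,0,0])

```text
time: 13.82
tool_pos: [566.8, 18.2, 84.1]
tcp_rot: [-3.141, 0.002, 0.039]
contact_force: [-0.7, -0.1, -0.5]
grip_width: 84.1
finger_force: 0.0
```

Request:
arm_command(gripper=[55,55,55,55,55], dp=[[0,0,0],[0,0,0],[0,0,0],[0,0,0],[0,0,0]], twist=[0,0,0,0,0])

```text
time: 14.45
tool_pos: [568.1, 17.3, 86.6]
tcp_rot: [3.141, -0.001, 0.038]
contact_force: [0.8, -0.9, 3.7]
grip_width: 60.5
finger_force: 29.9
```

Request:
arm_command(gripper=[55,55,55,55,55], dp=[[0,0,-0.2],[0,0,-0.4],[0,0,-0.4],[0,0,-0.2],[0,0,0]], twist=[0,0,0,0,0])

```text
time: 15.08
tool_pos: [567.9, 17.5, 116.6]
tcp_rot: [3.141, -0.001, 0.038]
contact_force: [0.1, -0.3, -2.0]
grip_width: 60.5
finger_force: 29.9
```

Request:
arm_command(gripper=[55,55,55,55,55], dp=[[0,0,0],[0,0,0],[0,0,0],[0,0,0],[0,0,0]], twist=[0,0,0,0,0])

```text
time: 15.7
tool_pos: [567.6, 17.5, 116.0]
tcp_rot: [3.142, -0.0, 0.038]
contact_force: [0.2, -0.4, -2.4]
grip_width: 60.4
finger_force: 29.9
```

```bash
python3 heft.py
```

```text
[-2.36 -2.26 -2.51 -2.49 -1.66 -1.89] [ 0.04  0.32 -2.2 ] [-0.000e+00 -5.073e+01 -2.227e+01  4.000e-02 -7.000e-02 -0.000e+00] [567.60761715  17.46490007 115.98309023] 60.55364622203085
```

Also about 2.2 N, so the left tin must be the full one. I set this one down and go left.

Request:
arm_command(gripper=[55,55,55,55,55], dp=[[0,0,0.4],[0,0,0.3],[0,0,0.25],[0,0,0.15],[0,0,0.06]], twist=[0,0,0,0,0])

```text
time: 16.62
tool_pos: [567.6, 17.5, 86.7]
tcp_rot: [-3.142, 0.0, 0.038]
contact_force: [-0.1, -0.5, -1.3]
grip_width: 60.6
finger_force: 29.9
```

Request:
arm_command(gripper=[55,84,84,84,84], dp=[[0,0,0],[0,0,0],[0,0,0],[0,0,0],[0,0,0]], twist=[0,0,0,0,0])

```text
time: 17.25
tool_pos: [567.7, 17.5, 87.1]
tcp_rot: [3.142, -0.0, 0.038]
contact_force: [-0.1, -0.4, 0.3]
grip_width: 84.0
finger_force: 0.0
```

Request:
arm_command(gripper=[84,84,84,84,84], dp=[[0,0,-0.3],[0,0,-0.7],[0,0,-0.8],[0,0,-0.8],[0,0,-0.4]], twist=[0,0,0,0,0])

```text
time: 17.88
tool_pos: [568.1, 17.4, 163.6]
tcp_rot: [3.141, -0.002, 0.038]
contact_force: [-0.3, 0.8, -0.5]
grip_width: 83.9
finger_force: 0.0
```

Request:
arm_command(gripper=[80,80,80,80,80], dp=[[0,-0.7,0],[0,-0.94,0],[0,-0.94,0],[0,-0.94,0],[0,-0.94,0]], twist=[0,0,0,0,0])

```text
time: 18.5
tool_pos: [562.4, 130.8, 160.9]
tcp_rot: [-3.141, 0.002, 0.039]
contact_force: [0.6, -0.7, 0.7]
grip_width: 79.8
finger_force: 0.0
```

Request:
arm_command(gripper=[80,80,80,80,80], dp=[[0,-0.94,0],[0,-0.94,0],[0,-0.94,0],[0,-0.76,0],[0,-0.3,0]], twist=[0,0,0,0,0])

```text
time: 19.12
tool_pos: [559.0, 227.3, 161.3]
tcp_rot: [3.141, 0.001, 0.04]
contact_force: [0.3, -0.5, -0.0]
grip_width: 79.9
finger_force: 0.0
```

Run:
```python
from h import *
a=capture("wrist")[:,:,::-1];b=capture("side")[:,:,::-1]
cv2.imwrite("pics/c4.png",cv2.resize(np.hstack([a,b]),(800,300),interpolation=cv2.INTER_AREA))
print(get_obs()["tool_pos"],proj("wrist",(560,226,128))/1.4)
```

```text
[559.27571069 226.53685555 161.61857875] [197.85714286 173.57142857]
```

View pics/c4.png

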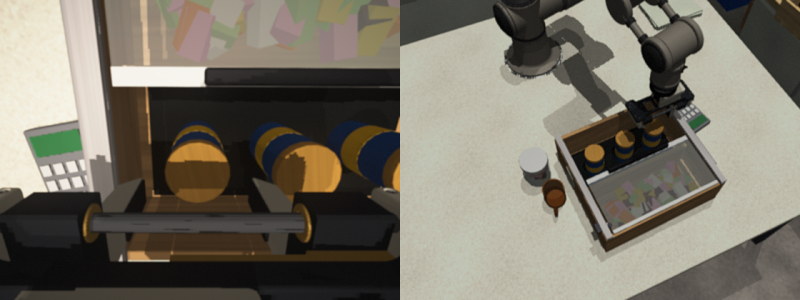

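The gripper is centred on the left tin (lid at (198,172)); the other two stand upright.

Request:
arm_command(gripper=[80,80,80,80,80], dp=[[0,0,0.5],[0,0,0.6],[0,0,0.7],[0,0,0.7],[0,0,0.5]], twist=[0,0,0,0,0])

```text
time: 19.85
tool_pos: [559.0, 225.1, 85.1]
tcp_rot: [3.141, 0.002, 0.038]
contact_force: [0.6, 0.1, -0.6]
grip_width: 79.5
finger_force: 0.0
```

Request:
arm_command(gripper=[55,55,55,55,55], dp=[[0,0,0],[0,0,0],[0,0,0],[0,0,0],[0,0,0]], twist=[0,0,0,0,0])

```text
time: 20.48
tool_pos: [560.0, 226.1, 87.6]
tcp_rot: [-3.141, -0.001, 0.038]
contact_force: [1.2, 1.6, 2.0]
grip_width: 60.4
finger_force: 30.0
```

Request:
arm_command(gripper=[55,55,55,55,55], dp=[[0,0,-0.2],[0,0,-0.4],[0,0,-0.4],[0,0,-0.2],[0,0,0]], twist=[0,0,0,0,0])

```text
time: 21.1
tool_pos: [559.8, 225.9, 117.6]
tcp_rot: [-3.141, -0.001, 0.038]
contact_force: [-0.3, -0.4, -3.9]
grip_width: 59.9
finger_force: 30.0
```

Request:
arm_command(gripper=[55,55,55,55,55], dp=[[0,0,0],[0,0,0],[0,0,0],[0,0,0],[0,0,0]], twist=[0,0,0,0,0])

```text
time: 21.72
tool_pos: [559.6, 225.8, 116.9]
tcp_rot: [3.142, -0.0, 0.038]
contact_force: [0.6, -0.5, -4.2]
grip_width: 60.8
finger_force: 30.0
```

```bash
python3 heft.py
```

```text
[-4.16 -4.76 -4.71 -4.77 -3.8  -3.67] [ 0.26  0.08 -4.31] [-0.000e+00 -5.567e+01 -2.382e+01  2.000e-02 -8.000e-02 -0.000e+00] [559.61165565 225.82350197 116.97775637] 60.42469971973789
```

4.3 N: this is the full one. I lift it about 245 mm smoothly and let it settle.

Request:
arm_command(gripper=[55,55,55,55,55], dp=[[0,0,-0.3],[0,0,-0.6],[0,0,-0.7],[0,0,-0.7],[0,0,-0.7]], twist=[0,0,0,0,0])

```text
time: 22.65
tool_pos: [559.9, 225.9, 194.0]
tcp_rot: [-3.141, -0.002, 0.038]
contact_force: [0.2, 0.6, -4.2]
grip_width: 60.4
finger_force: 30.0
```

Request:
arm_command(gripper=[55,55,55,55,55], dp=[[0,0,-0.7],[0,0,-0.7],[0,0,-0.7],[0,0,-0.7],[0,0,-0.7]], twist=[0,0,0,0,0])

```text
time: 23.28
tool_pos: [559.6, 225.8, 281.5]
tcp_rot: [-3.141, -0.002, 0.038]
contact_force: [-0.7, 0.6, -4.5]
grip_width: 60.4
finger_force: 30.0
```

Request:
arm_command(gripper=[55,55,55,55,55], dp=[[0,0,-0.7],[0,0,-0.7],[0,0,-0.7],[0,0,-0.7],[0,0,-0.4]], twist=[0,0,0,0,0])

```text
time: 23.9
tool_pos: [559.6, 225.9, 361.7]
tcp_rot: [-3.141, -0.003, 0.038]
contact_force: [-0.2, 0.7, -5.0]
grip_width: 60.3
finger_force: 30.0
```

Request:
arm_command(gripper=[55,55,55,55,55], dp=[[0,0,-0.1],[0,0,0],[0,0,0],[0,0,0],[0,0,0]], twist=[0,0,0,0,0])

```text
time: 24.52
tool_pos: [559.6, 225.8, 361.7]
tcp_rot: [3.141, 0.0, 0.038]
contact_force: [0.2, 0.0, -3.9]
grip_width: 60.1
finger_force: 30.0
```

Request:
arm_command(gripper=[55,55,55,55,55], dp=[[0,0,0],[0,0,0],[0,0,0],[0,0,0],[0,0,0]], twist=[0,0,0,0,0])

```text
time: 25.15
tool_pos: [559.6, 225.8, 362.0]
tcp_rot: [3.142, -0.0, 0.038]
contact_force: [0.7, 0.8, -3.7]
grip_width: 60.5
finger_force: 30.0
```

```bash
python3 - <<'E'
from h import *
a=capture("scene")[:,:,::-1];b=capture("side")[:,:,::-1]
cv2.imwrite("pics/c5.png",cv2.resize(np.hstack([a,b]),(800,300),interpolation=cv2.INTER_AREA))
E
python3 heft.py
```

```text
[-4.92 -5.33 -4.51 -4.   -4.92 -3.73] [ 0.18  0.15 -4.57] [ 0.000e+00 -5.318e+01 -2.850e+01  2.000e-02 -8.000e-02 -0.000e+00] [559.59502191 225.81869197 361.98099221] 60.294583851487516
```

View pics/c5.png

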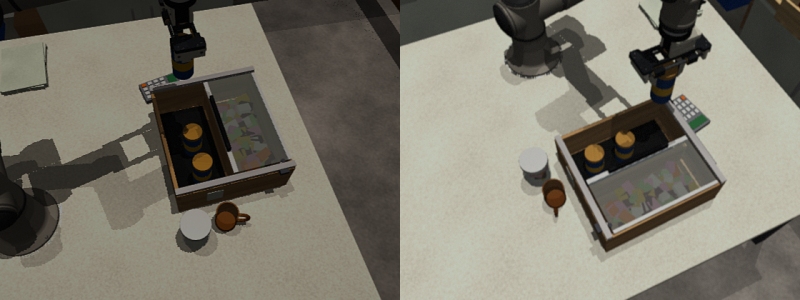

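The full tin is held upright high above the case, the other two stand on the mat, the cover is open and the bystanders are where they were.

```bash
python3 -c "
from plant import *
print(close_job())"
```

```text
the job is handed in; nothing more can be done
None
```

The job is handed in: the cover is latched open, and the left tin, the full one (about 4.3 N against 2.2 N for each of the others), is held upright with its base about 130 mm above the highest part of the case; the other two stand on the mat.

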